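Seat a plug-in board with its two ejector levers

TASK

Take the board with the yellow grip out of the wooden stand, lower it upright into the empty middle slot of the grey control rack so that it rests on its two open ejector levers, and let go. Then swing both blue levers inward, by turns so that the board does not tilt and bind, until each comes up firm and its claw clamps the board, which is then pressed fully home, level, on its contact strip; how far they swing differs from rack to rack, so go by feel, and never push a lever harder than 13 newtons. Leave the red-gripped board in the stand and everything else where it is, and move clear.

Things in the scene. Friction and masses are not known exactly. Their poses are not given: they have to be found in the camera images.
- board_grip (a point): Centre of the yellow grip block on top of the board to be fitted. Block 12 mm thick (x) by 40 mm wide (y) by 24 mm high. x: across the board's thickness, y: along its width, z: up. The board's foot is 82 mm below this point.
- board: That board, a green circuit board in a carrier; origin at the centre of its foot, axes as the grip's. Foot 10 mm thick (x), 110 mm wide (y). Each side has a lug 10 mm thick, 6 mm high, out to 66 mm from the middle, its centre 43 mm above the foot. Either way round fits. About 0.18 kg.
- old_board_grip (a point): Centre of the red grip block of the old board, same shape and size, standing in the other slot of the stand. Leave it.
- stand: Wooden stand 150 x 150 mm, origin at the centre of its underside on the bench. Two slots along its y at x = -40 and +40 mm; boards stand in them with the foot 10 mm above the bench, between guides 40 mm high: lift a board 35 mm to clear it.
- rack: Grey open rack, base 190 (x) by 250 (y) by 20 mm, origin at the centre of its underside on the bench. The empty slot runs along its y through the origin. Two fixed green boards, 84 mm high, stand at x = -70 and +70 mm. Board on open levers: grip centre about 128 to 132 mm above the bench; pressed home: 117 to 125 mm.
- slot (a point): Middle of the slot's mouth, 85 mm above the bench, axes as the rack's. White guides at y = +-34 to +-52 mm form a channel 13 mm wide, flared over the top 15 mm; end stops (flared over their top 10 mm, 70 mm above the bench) leave it 2.5 mm play at each end in y.
- seat: Connector at the bottom of the slot; its origin is the rack's, not the contacts. It carries the brass contact strip on which the board's foot must bear. The strip is set anywhere from 35 to 43 mm above the bench: not measured, not visible under the board. It does not yield. If one lever is clamped firm while the other is still open, the board tilts and binds: bring both half-way (0.5) first.
- lever_left (a joint): Left ejector lever: angle, positive = swung outward, at most 1.1. At 0 its knob is 28.5 mm inward of the hinge and 59.5 mm above it. Dry friction (0.13 N m, 2.3 N at the knob) holds it where it is left. With a board in, it comes up firm between about 0.45 and 0, as the hidden strip height has it; from there push on to 7 to 10 N and it stays clamped. Two jaws reach 18 to 20 mm inward from the hinge: the lower carries the lug, the upper drives it down.
- lever_right (a joint): Right ejector lever: angle, positive = swung outward, at most 1.1. At 0 its knob is 28.5 mm inward of the hinge and 59.5 mm above it. Dry friction (0.13 N m, 2.3 N at the knob) holds it where it is left. With a board in, it comes up firm between about 0.45 and 0, as the hidden strip height has it; from there push on to 7 to 10 N and it stays clamped. Jaws as on the left one.
- handle_left: Blue knob (bar 12 mm thick, 24 mm long across the lever) at the free end of the left ejector lever, at the slot's +y end; origin at its centre. Hinge of the lever: at (0, 80, 78) mm in the rack's frame, axis along the rack's x; knob centre 66 mm from it. It swings on an arc: follow it, for a straight sideways push binds. The lever breaks if the robot pushes it harder than 13 N.
- handle_right: Blue knob (bar 12 mm thick, 24 mm long across the lever) at the free end of the right ejector lever, at the slot's -y end; origin at its centre. Hinge of the lever: at (0, -80, 78) mm in the rack's frame, axis along the rack's x; knob centre 66 mm from it. It swings on an arc: follow it, for a straight sideways push binds. The lever breaks if the robot pushes it harder than 13 N.
- claw_left: Upper jaw of the left lever, which clamps the top of the board's lug when the lever is firmly in; origin on the hinge, turning with the lever.
- claw_right: Upper jaw of the right lever, which clamps the top of the board's lug when the lever is firmly in; origin on the hinge, turning with the lever.
- tub: White screw-top tub, 64 mm wide, 75 mm high, a bystander; origin under its middle.
- resin: Amber bottle, 40 mm wide, 80 mm high, a bystander; origin under its middle.
- mix_cup: Green cup, 70 mm wide, 60 mm high, a bystander; origin under its middle.
- driver: Screwdriver lying on the bench, a bystander.
- brush: Brush lying on the bench, a bystander.
- cast: Plaster cast of teeth, 70 x 60 x 30 mm, a bystander; origin under its middle.

How it is judged:
By the outcome, as a careful person would: the job done as asked, in the order asked, and still so for the second after the job is handed in, with the robot touching nothing.
It also fails if it takes over 72 s, if anything falls off the work surface, if the arm or the gripper's body presses on something with over 40 N, if the wrist force passes 120 N, or if a joint passes its speed limit or range.

ROBOT

A 6-joint arm with a two-finger parallel gripper is mounted at the origin on the work surface. World frame = base frame: x ahead of the robot, y to its left, z up, the work surface at z = 0. Lengths are in m, angles in degrees, forces in N, time in s.
With the tool pointing down it reaches from about 0.4 to 0.825 m from the base axis. Payload 7 kg.
Tool frame: the origin (TCP) lies between the finger pads; the fingertips stand ctrl.nose_length ahead of it and the grasp point (between the pads) lies 2 mm behind it (ctrl.nose_length is the distance from the TCP to the fingertips, in m); z points along the fingers, y is the line along which they close (so a half turn about z gives the same grasp; the last joint's range is limited). The gripper opens to 88 mm and grips with 3 to 60 N. Pads are 19 mm wide; open, the fingers measure 130 mm over their backs; the gripper's body (78 mm by 193 mm) begins 47 mm behind the grasp point.
Start: joints at [-51.618, 20.546, 0.682, 0, -70.136, -16.507], TCP at [0.251, -0.626, 0.244] pointing down, gripper open.
Joint ranges: [-176.03, 176.03], [-82.01, 121.73], [-58.28, 71.71], [-173.87, 95.51], [-174.79, -0.11], [-173.66, 173.66]. Speed limits (degrees/s): [136.94, 136.94, 172.46, 180, 180, 180].

INTERFACE

Orientations are given as [roll, pitch, yaw] about the fixed x, y, z axes, in that order (R = Rz(yaw) Ry(pitch) Rx(roll)).
In Python, from plant import ctrl gives the robot as it stands.
- The arm moves only by the tool apply_moves, never from a script. Its argument "commands" is a list of rows, each a list of 3 entries, a list of its own where there are three numbers: the shift along the world's x, y, z in cm, then the turn about the world's z in rad, then the closure, from 0 (fully open) to 1 (shut). In form: [[[x, y, z], turn, jaw], ...]. A call has 1 to 20 rows; each row is the pose to reach, as a shift and turn from the pose commanded when the call began; what a row does not reach only later rows make up. A row lasts 1/12 s, in which the tool goes at most 41.7 mm and 7.16 degrees, less where a joint would pass 70% of its speed; a pose out of reach is approached as far as the arm can. A call with a gripper value outside its range is refused whole. The fingers move at their own pace and stop on an object; the grip force is fixed at half the most. Time passes only in rows, so rows that repeat a pose let the fingers close. It gives the time, the measured TCP pose, the force, the opening and the grip force at its end, in the units of the state.
- ctrl.get_obs(): the state, without advancing time (a new reading comes with each control period).
- ctrl.snapshot(name): name is "scene" or "side" or "wrist"; returns a dict with "img" (384x512x3 uint8, red, green, blue), "fx", "fy", "cx", "cy" (pixels), "dist_coeffs" ([k1, k2, p1, p2, k3] as OpenCV has them; the pictures are not rectified), "T" (4x4, takes a point from camera to world coordinates). Camera axes: x right, y up, looking along -z (the intrinsics and any distortion apply to the point x, -y, -z); pixel columns grow to the right and rows downward; lengths in m; the calibration is good to about 2 mm. A picture is of the moment at which its call begins. There is no depth.
- ctrl.close_job(): hands the job in; it is judged then, once.
Trained networks look in a picture, given as the dict that the camera call returned (one of the last four; its "shot" number tells which), for a name from the list of things; names that differ only in an ending like _2 or _b are one class to them, and where a whole thing is asked for, a point or a joint stands for the part that bears it (a point fixed in the world has none). Each returns a list of dicts, best first, with "score" (0 to 1); they miss things now and then, are a little off and sometimes report something else, mostly with a low value. They report only what shows in the picture. A call takes as long as a camera call.
- ctrl.search_frame(picture, target): "at" ([column, row] in pixels, amid what is visible of it).
- ctrl.spot_point(picture, target): "at" ([column, row] in pixels: a listed point, or the origin of a listed thing).
The state is a dict: "clock": time; "joint_pos": joint angles; "qvel": joint speeds; "tau": joint torques, N m; "tool_pos": TCP position; "orientation": TCP orientation; "force": force on the tool from outside, world axes, zero at the start; "moment": the same for the moment, N m; "opening": finger opening in m; "gripper_force": force on a finger pad.
Only numpy, scipy, OpenCV 4.12 (cv2) and the standard library are available. Lean on these libraries where they do the work, as an engineer would, in place of code of your own. Each camera call takes 0.05 s, during which the arm holds its last target. There are 200 camera calls.

## Working session

There is one attempt and no reset: what is moved stays moved. The work goes in short steps, Python scripts to look and compute and a tool call to move; the robot and the scene stay as the last step left them, time stands still between calls to the robot, and variables do not carry over. Pictures are saved under pics/ and viewed, at most 10 in all, crops included, and the job is handed in when it is done.

Besides the shell and the picture viewer there is one more tool, called by a JSON object that holds its "fn" and its "kwargs", one argument or row to a line. apply_moves: Moves the arm, as the interface text tells. Its arguments: {"type":"object","properties":{"commands":{"type":"array"}},"required":["commands"]}

```bash
ls; mkdir -p pics; cat > h.py <<'E'
import numpy as np, cv2
from plant import ctrl
def ray(p,uv):
    K=np.array([[p['fx'],0,p['cx']],[0,p['fy'],p['cy']],[0,0,1.]])
    u=cv2.undistortPoints(np.array([[uv]],float),K,np.array(p['dist_coeffs'],float))[0,0]
    T=np.array(p['T']); d=T[:3,:3]@np.array([u[0],-u[1],-1.]); return T[:3,3],d/np.linalg.norm(d)
def atz(p,uv,z):
    o,d=ray(p,uv); return o+d*(z-o[2])/d[2]
def tri(rs):
    A=sum(np.eye(3)-np.outer(d,d) for o,d in rs); b=sum((np.eye(3)-np.outer(d,d))@o for o,d in rs)
    x=np.linalg.solve(A,b); return x,[round(1e3*np.linalg.norm((np.eye(3)-np.outer(d,d))@(x-o)),1) for o,d in rs]
def proj(p,X):
    T=np.array(p['T']); c=T[:3,:3].T@(np.array(X)-T[:3,3])
    K=np.array([[p['fx'],0,p['cx']],[0,p['fy'],p['cy']],[0,0,1.]])
    return cv2.projectPoints(np.array([[c[0],-c[1],-c[2]]]),np.zeros(3),np.zeros(3),K,np.array(p['dist_coeffs'],float))[0].ravel()
def save(p,n): cv2.imwrite('pics/'+n+'.png',p['img'][:,:,::-1])
E
python3 - <<'E'
from h import *
o=ctrl.get_obs(); print(o, ctrl.nose_length)
P={n:ctrl.snapshot(n) for n in('scene','side','wrist')}
for n in P: save(P[n],n+'0'); print(n,np.round(P[n]['T'],3).tolist(),P[n]['fx'])
for t in ['board_grip','old_board_grip','stand','rack','slot','seat','handle_left','handle_right','lever_left','claw_left','claw_right','tub','resin','mix_cup','cast']:
    rs=[]
    for n in P:
        r=ctrl.spot_point(P[n],t)[:2]; print(t,n,[(np.round(q['at']).tolist(),round(q['score'],2)) for q in r])
        if r and r[0]['score']>.5: rs.append(ray(P[n],r[0]['at']))
    if len(rs)>1: x,e=tri(rs); print('   ',x.round(4),e)
E
python3 -c "
import cv2,numpy as np
cv2.imwrite('pics/all0.png',cv2.resize(np.hstack([cv2.imread('pics/%s0.png'%n) for n in('scene','side')]),(800,300)))"
```

```text
pics
{'clock': 0.0, 'joint_pos': array([-5.16173205e+01,  2.05915930e+01,  6.32249903e-01, -1.87420230e-02,
       -7.01362255e+01, -1.65060169e+01]), 'qvel': array([ 0.08601721, -0.00499833, -0.07967651, -0.03099549, -0.04909827,
        0.04624904]), 'tau': array([ 1.01296533e-03, -5.82719600e+01,  2.93048805e+01,  6.99729055e+00,
        6.71991846e-03, -1.97855657e-04]), 'tool_pos': array([ 0.25129138, -0.62596991,  0.24261365]), 'orientation': array([ 1.79903364e+02, -1.02625222e-02, -1.58129712e+02]), 'force': array([-0.4978511 , -0.47059776, -0.63013863]), 'moment': array([-0.01447561, -0.02938885, -0.00481646]), 'gripper_force': 0.0, 'opening': 0.08758213159093625} 0.017
scene [[-0.274, -0.713, 0.645, 1.24], [0.962, -0.194, 0.194, 0.237], [-0.013, 0.674, 0.739, 0.895], [0.0, 0.0, 0.0, 1.0]] 385.53858218564494
side [[0.967, 0.187, -0.174, 0.32], [-0.255, 0.701, -0.666, -0.899], [-0.003, 0.688, 0.726, 1.093], [0.0, 0.0, 0.0, 1.0]] 409.59377599976324
wrist [[-0.373, -0.899, -0.229, 0.191], [0.928, -0.361, -0.093, -0.65], [0.001, -0.247, 0.969, 0.384], [0.0, 0.0, 0.0, 1.0]] 273.8
[... 733 characters left out ...]
0)]
slot scene [([313.0, 196.0], 0.8)]
slot side [([193.0, 141.0], 0.73), ([230.0, 166.0], 0.61)]
slot wrist []
    [0.4438 0.2318 0.1194] [np.float64(78.7), np.float64(78.7)]
seat scene [([311.0, 217.0], 0.44)]
seat side []
seat wrist []
handle_left scene [([359.0, 198.0], 0.42)]
handle_left side [([228.0, 134.0], 0.66)]
handle_left wrist []
handle_right scene [([278.0, 173.0], 0.68), ([183.0, 246.0], 0.33)]
handle_right side []
handle_right wrist []Traceback (most recent call last):
  File "<stdin>", line 8, in <module>
ValueError: it knows: board, board_grip, brush, cast, claw_left, claw_right, driver, handle_left, handle_right, mix_cup, old_board_grip, rack, resin, seat, slot, stand, tub
```

View pics/scene0.png

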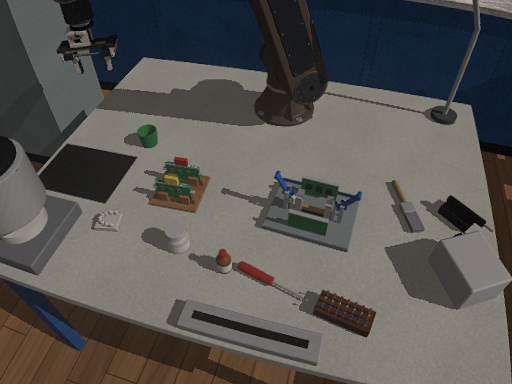

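View pics/side0.png

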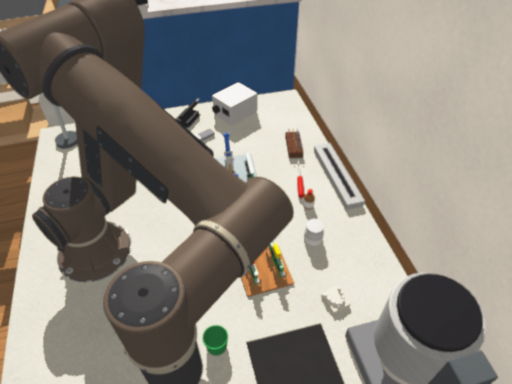

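The scene view shows the yellow grip at (171,181), the red grip at (181,161), the rack at (312,212) and the knobs at about (281,176) and (355,200). In the side view the arm hides most of the rack. I'll use the wrist camera over the stand first, then over the rack.

{"fn": "apply_moves", "kwargs": {
  "commands": [
    [[26, 41, 7], 1.19, 0],
    [[26, 41, 7], 1.19, 0],
    [[26, 41, 7], 1.19, 0],
    [[26, 41, 7], 1.19, 0],
    [[26, 41, 7], 1.19, 0],
    [[26, 41, 7], 1.19, 0],
    [[26, 41, 7], 1.19, 0],
    [[26, 41, 7], 1.19, 0],
    [[26, 41, 7], 1.19, 0],
    [[26, 41, 7], 1.19, 0],
    [[26, 41, 7], 1.19, 0],
    [[26, 41, 7], 1.19, 0],
    [[26, 41, 7], 1.19, 0],
    [[26, 41, 7], 1.19, 0],
    [[26, 41, 7], 1.19, 0],
    [[26, 41, 7], 1.19, 0]
  ]
}}

```text
clock: 2.68
tool_pos: [0.5109, -0.217, 0.3134]
orientation: [180.0, 0.0, -90.0]
force: [0.5, -0.1, -0.0]
opening: 0.0876
gripper_force: 0.0
```

```bash
cat > look.py <<'E'
import sys
from h import *
o=ctrl.get_obs(); print(o['clock'],o['tool_pos'].round(4),o['orientation'].round(2),o['joint_pos'].round(1))
tag=sys.argv[1]; ts=sys.argv[2].split(',')
Z=dict(board_grip=.092,old_board_grip=.092,stand=0,rack=0,slot=.085,seat=0,claw_left=.078,claw_right=.078,handle_left=.13,handle_right=.13)
p=ctrl.snapshot('wrist'); save(p,tag); np.save('pics/'+tag,p,allow_pickle=True)
for t in ts:
    for q in ctrl.spot_point(p,t)[:2]: print(t,np.round(q['at'],1),round(q['score'],2),atz(p,q['at'],Z[t]).round(4))
E
python3 look.py w1 board_grip,old_board_grip,stand
```

```text
2.6833 [ 0.5109 -0.217   0.3134] [179.98   0.   -89.99] [ -2.8   7.   -8.2   0.  -74.8   2.8]
board_grip [215.  178.7] 0.76 [ 0.5617 -0.2126  0.092 ]
old_board_grip [276.1 173.7] 0.75 [ 0.4795 -0.2195  0.092 ]
stand [249.1 164. ] 0.69 [ 0.5166 -0.2197  0.    ]
```

{"fn": "apply_moves", "kwargs": {
  "commands": [
    [[0, 40, 2], 0, 0],
    [[0, 40, 2], 0, 0],
    [[0, 40, 2], 0, 0],
    [[0, 40, 2], 0, 0],
    [[0, 40, 2], 0, 0],
    [[0, 40, 2], 0, 0],
    [[0, 40, 2], 0, 0],
    [[0, 40, 2], 0, 0],
    [[0, 40, 2], 0, 0],
    [[0, 40, 2], 0, 0],
    [[0, 40, 2], 0, 0],
    [[0, 40, 2], 0, 0],
    [[0, 40, 2], 0, 0]
  ]
}}

```text
clock: 3.97
tool_pos: [0.5114, 0.1831, 0.3334]
orientation: [180.0, -0.0, -90.0]
force: [-0.3, 0.0, 0.2]
opening: 0.0877
gripper_force: 0.0
```

```bash
python3 look.py w2 rack,slot,handle_left,handle_right,claw_left,claw_right; python3 -c "
import cv2,numpy as np
cv2.imwrite('pics/w12.png',cv2.resize(np.vstack([cv2.imread('pics/%s.png'%n)[:300] for n in('w1','w2')]),None,fx=1,fy=1))"
```

```text
3.9667 [0.5114 0.1831 0.3334] [ 1.7998e+02 -2.0000e-02 -8.9950e+01] [ 40.4   5.4  -7.5   0.  -77.2 -40.3]
rack [251.9 172.7] 0.78 [0.5125 0.1984 0.    ]
rack [106.4 140.1] 0.46 [0.7638 0.1413 0.    ]
slot [253.1 181. ] 0.81 [0.5108 0.1961 0.085 ]
handle_left [248.6 268.6] 0.62 [0.517  0.3118 0.13  ]
handle_right [263.1 102.5] 0.95 [0.4992 0.0907 0.13  ]
claw_left [247.5 231.2] 0.41 [0.5192 0.2767 0.078 ]
claw_right [258.1 127. ] 0.38 [0.5039 0.1198 0.078 ]
```

View pics/w12.png

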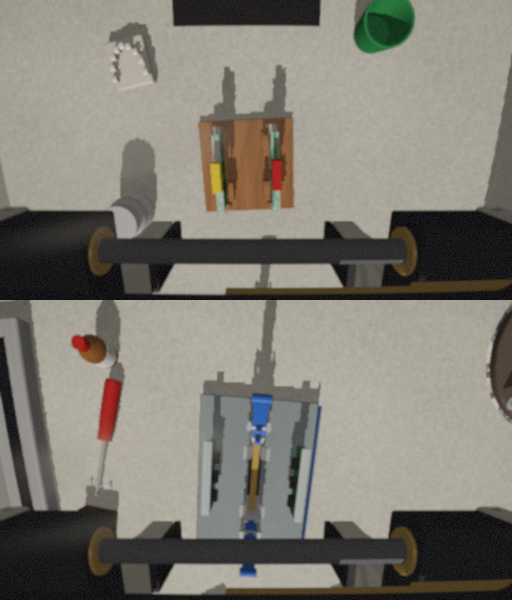

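The upper half shows the yellow grip at (216,178), the red grip at (277,174), and the stand. The lower half shows the rack with the blue levers at (262,105) and (248,265) and the connector between them. I'll take one closer look at the rack.

{"fn": "apply_moves", "kwargs": {
  "commands": [
    [[0, 6, -7], 0, 0],
    [[0, 6, -7], 0, 0],
    [[0, 6, -7], 0, 0],
    [[0, 6, -7], 0, 0]
  ]
}}

```text
clock: 4.65
tool_pos: [0.5104, 0.2439, 0.2606]
orientation: [179.8, -0.2, -89.9]
force: [-0.6, -0.3, 0.6]
opening: 0.0879
gripper_force: 0.0
```

```bash
python3 look.py w3 rack,slot,handle_left,handle_right,claw_left,claw_right
python3 - <<'E'
from h import *
from scipy.optimize import least_squares
def box(c,yaw,dx,dy,dz):
    R=np.array([[np.cos(yaw),-np.sin(yaw),0],[np.sin(yaw),np.cos(yaw),0],[0,0,1]])
    return [c+R@np.array([sx*dx/2,sy*dy/2,sz*dz/2]) for sx in(-1,1) for sy in(-1,1) for sz in(-1,1)]
p=np.load('pics/w1.npy',allow_pickle=True).item()
hsv=cv2.cvtColor(p['img'],cv2.COLOR_RGB2HSV)
m={'y':cv2.inRange(hsv,(20,130,90),(35,255,255)),'r':cv2.inRange(hsv,(0,170,90),(6,255,255))|cv2.inRange(hsv,(174,170,90),(180,255,255))}
for k,x0 in(('y',[.5617,-.2126]),('r',[.4795,-.2195])):
    mm=m[k].copy(); mm[:150]=0; mm[210:]=0; mm[:,:190]=0; mm[:,310:]=0
    M=cv2.moments(mm,True); obs=np.array([M['m10']/M['m00'],M['m01']/M['m00']])
    yx=np.argwhere(mm); print(k,obs,M['m00'],yx.min(0),yx.max(0))
    def err(v,S=8):
        h=cv2.convexHull(np.array([proj(p,X) for X in box(np.array([v[0],v[1],.092]),v[2],.012,.04,.024)],np.float32))
        A=cv2.moments(h); a=A['m00']
        f=lambda M:np.array([M['m10']/M['m00'],M['m01']/M['m00'],.3*M['mu20']/M['m00'],.3*M['mu11']/M['m00']])
        return f(A)-f(M)
    r=least_squares(err,[*x0,.05],x_scale=[.01,.01,.1],diff_step=1e-3); print(r.x.round(4),np.degrees(r.x[2]),r.fun.round(2))
E
```

```text
4.65 [0.5104 0.2439 0.2606] [179.77  -0.19 -89.89] [ 45.3   9.8 -11.7  -0.  -68.8 -45.2]
rack [252.1 143. ] 0.67 [0.5103 0.2025 0.    ]
slot [253.1 143.5] 0.66 [0.5095 0.198  0.085 ]
handle_right [268.   23.7] 0.93 [0.4969 0.0882 0.13  ]
handle_right [75.1 98.5] 0.7 [0.6812 0.1518 0.13  ]
claw_left [247.1 208.7] 0.62 [0.5166 0.2779 0.078 ]
claw_right [259.2  70.3] 0.65 [0.503  0.1183 0.078 ]
y [216.22418879 176.96165192] 339.0 [156 210] [193 270]
[ 0.56   -0.2153  0.0245] 1.4044088663218428 [-0.25 -0.04 -7.38  1.13]
r [276.6405694  174.04270463] 281.0 [160 272] [189 281]
[ 0.479  -0.2193  0.0329] 1.8870195717527438 [-0.01  0.    0.41  0.01]
```

```bash
python3 -c "
import cv2
cv2.imwrite('pics/w3c.png',cv2.resize(cv2.imread('pics/w3.png')[0:250,130:380],(800,800))[:600] if 0 else cv2.resize(cv2.imread('pics/w3.png')[20:240,140:360],(600,600),interpolation=cv2.INTER_CUBIC))"
```

```text
(no output)
```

View pics/w3c.png

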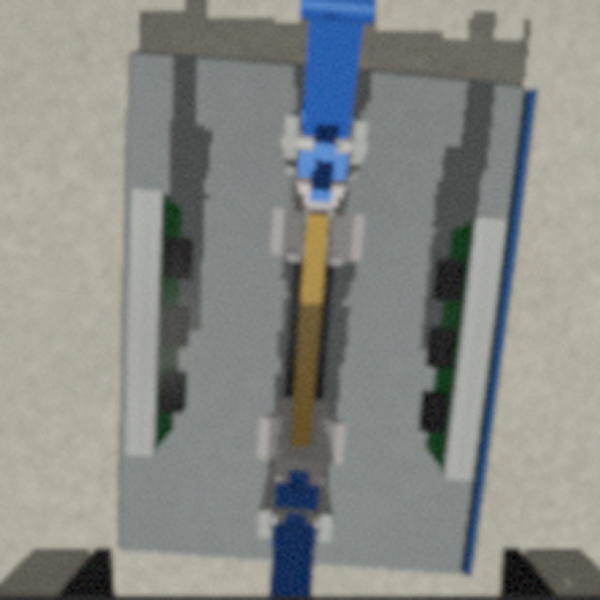

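The crop shows the brass strip running from (318,215) to (300,445), the white guides centred near (318,235) and (302,440), the tops of the fixed boards, and the base corners.

```bash
cat > rk.py <<'E'
from h import *
p=np.load('pics/w3.npy',allow_pickle=True).item()
# crop px, rack-frame mm, z
F=[((318,235),(0,-43),85),((302,440),(0,43),85),
((147,190),(70,None),84),((490,219),(-70,None),84),((140.5,455),(70,None),84),((459,479),(-70,None),84),
((130,53),(95,-125),20),((527,85),(-95,-125),20),((120,548),(95,125),20),((465,573),(-95,125),20)]
W=[];L=[]
for (u,v),l,z in F:
    w=atz(p,(140+u/(600/220)-.3,20+v/(600/220)-.3),z/1e3); print(l,z,(w*1e3).round(1)); 
    if l[1] is not None: W.append(w[:2]*1e3);L.append(l)
def fit(I):
    l=np.array([L[i] for i in I],float);w=np.array([W[i] for i in I]);lc=l-l.mean(0);wc=w-w.mean(0)
    a=np.arctan2((lc[:,0]*wc[:,1]-lc[:,1]*wc[:,0]).sum(),(lc*wc).sum());R=np.array([[np.cos(a),-np.sin(a)],[np.sin(a),np.cos(a)]])
    t=w.mean(0)-R@l.mean(0);print('yaw',np.degrees(a).round(2),'t',t.round(1),'res',(w-l@R.T-t).round(1).tolist())
fit([0,1]);fit([2,3,4,5])
E
python3 rk.py
```

```text
(0, -43) 85 [506.1 156.7  85. ]
(0, 43) 85 [512.5 241.7  85. ]
(70, None) 84 [575.2 139.2  84. ]
(-70, None) 84 [436.  149.9  84. ]
(70, None) 84 [583.  248.6  84. ]
(-70, None) 84 [443.4 259.2  84. ]
(95, -125) 20 [593.5  69.8  20. ]
(-95, -125) 20 [406.3  82.9  20. ]
(95, 125) 20 [611.1 314.3  20. ]
(-95, 125) 20 [423.4 328.5  20. ]
yaw -4.3 t [509.3 199.2] res [[0.0, 0.4], [-0.0, -0.4]]
yaw -4.09 t [508.6 198.9] res [[-0.9, 2.4], [1.4, 1.9], [-1.1, -2.5], [0.7, -1.8]]
```

```bash
python3 - <<'E'
from h import *
from scipy.optimize import least_squares
p=np.load('pics/w1.npy',allow_pickle=True).item()
hsv=cv2.cvtColor(p['img'],cv2.COLOR_RGB2HSV)
mm=cv2.inRange(hsv,(20,130,90),(35,255,255))
n,lab,st,c=cv2.connectedComponentsWithStats(mm); i=1+np.argmin(np.hypot(*(c[1:]-[216,178]).T)); print(st[i],c[i])
M=cv2.moments((lab==i).astype(np.uint8),True)
def box(c,yaw,dx,dy,dz):
    R=np.array([[np.cos(yaw),-np.sin(yaw),0],[np.sin(yaw),np.cos(yaw),0],[0,0,1]])
    return [c+R@np.array([sx*dx/2,sy*dy/2,sz*dz/2]) for sx in(-1,1) for sy in(-1,1) for sz in(-1,1)]
f=lambda M:np.array([M['m10']/M['m00'],M['m01']/M['m00'],.3*M['mu20']/M['m00'],.3*M['mu11']/M['m00']])
e=lambda v:f(cv2.moments(cv2.convexHull(np.array([proj(p,X) for X in box(np.array([v[0],v[1],.092]),v[2],.012,.04,.024)],np.float32))))-f(M)
r=least_squares(e,[.561,-.213,.05],x_scale=[.01,.01,.1],diff_step=1e-3); print(r.x.round(4),np.degrees(r.x[2]),r.fun.round(2))
# stand edges bench-level far corners
for uv in ((200.5,123),(293,118),(208,211),(294,208)): print(uv,*(atz(p,uv,z).round(3) for z in(0.01,.02,.04)))
cv2.imwrite('pics/w1c.png',cv2.resize(p['img'][100:220,190:310,::-1],(600,600),interpolation=cv2.INTER_CUBIC))
E
```

```text
[210 162  13  32 336] [215.75       177.04464286]
[ 0.5603 -0.2151  0.0313] 1.7939708804771004 [ 0.01  0.    0.18 -0.03]
(200.5, 123) [ 0.593 -0.286  0.01 ] [ 0.591 -0.286  0.02 ] [ 0.588 -0.286  0.04 ]
(293, 118) [ 0.447 -0.294  0.01 ] [ 0.449 -0.294  0.02 ] [ 0.452 -0.293  0.04 ]
(208, 211) [ 0.587 -0.141  0.01 ] [ 0.585 -0.144  0.02 ] [ 0.582 -0.15   0.04 ]
(294, 208) [ 0.44  -0.146  0.01 ] [ 0.442 -0.149  0.02 ] [ 0.445 -0.155  0.04 ]
```

View pics/w1c.png

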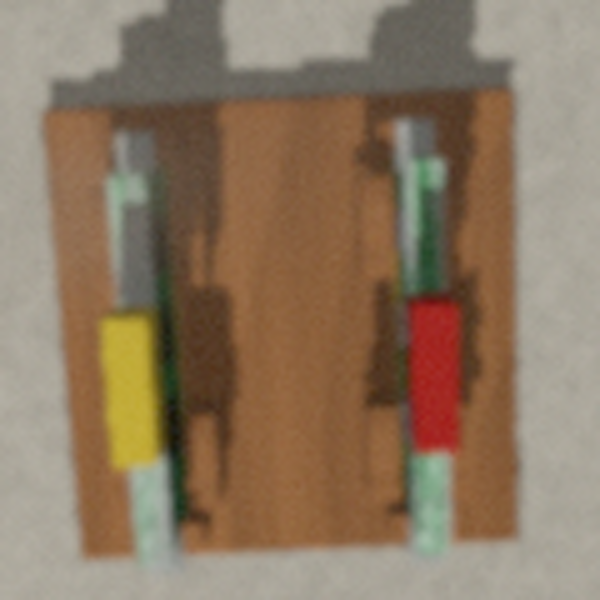

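{"fn": "apply_moves", "kwargs": {
  "commands": [
    [[4.9, -45.9, -5], 0.04, 0.5],
    [[4.9, -45.9, -5], 0.04, 0.5],
    [[4.9, -45.9, -5], 0.04, 0.5],
    [[4.9, -45.9, -5], 0.04, 0.5],
    [[4.9, -45.9, -5], 0.04, 0.5],
    [[4.9, -45.9, -5], 0.04, 0.5],
    [[4.9, -45.9, -5], 0.04, 0.5],
    [[4.9, -45.9, -5], 0.04, 0.5],
    [[4.9, -45.9, -5], 0.04, 0.5],
    [[4.9, -45.9, -5], 0.04, 0.5],
    [[4.9, -45.9, -5], 0.04, 0.5],
    [[4.9, -45.9, -5], 0.04, 0.5],
    [[4.9, -45.9, -5], 0.04, 0.5],
    [[4.9, -45.9, -5], 0.04, 0.5],
    [[4.9, -45.9, -9], 0.04, 0.5],
    [[4.9, -45.9, -13], 0.04, 0.5],
    [[4.9, -45.9, -13], 0.04, 0.5],
    [[4.9, -45.9, -13], 0.04, 0.5]
  ]
}}

```text
clock: 6.5
tool_pos: [0.5595, -0.2144, 0.133]
orientation: [179.8, 0.0, -87.6]
force: [0.4, 0.1, 1.6]
opening: 0.0437
gripper_force: 0.0
```

```bash
python3 look.py w4 board_grip,old_board_grip; python3 -c "
from h import *
o=ctrl.get_obs();print(o['opening'])
p=ctrl.snapshot('scene')
cv2.imwrite('pics/w4b.png',np.vstack([cv2.imread('pics/w4.png'),0*cv2.imread('pics/w4.png')[:1],cv2.resize(p['img'][130:230,110:260,::-1],(512,216*512//512))])[:600])"
```

```text
6.5 [ 0.5595 -0.2144  0.133 ] [179.78   0.   -87.56] [ -2.3  18.9 -17.3   0.  -54.    4.7]
board_grip [253.3 222. ] 0.69 [ 0.5594 -0.2139  0.092 ]
old_board_grip [365.2 220.4] 0.57 [ 0.48   -0.2183  0.092 ]
0.04367439540791887
```

View pics/w4b.png

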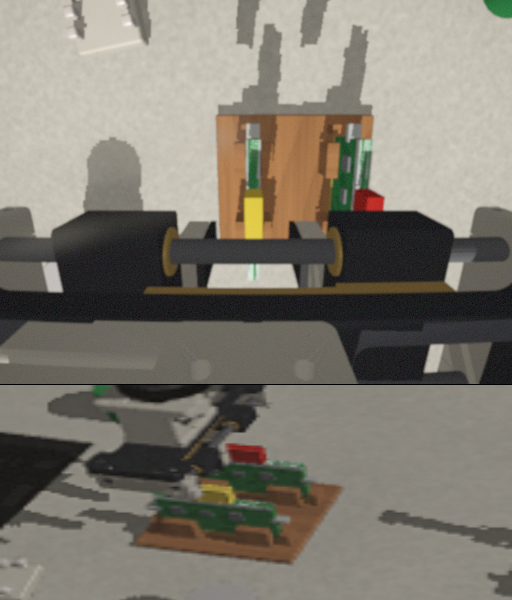

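The yellow grip at (253,213) is centred between the fingers and the red one is clear at (366,205). I'll descend and grip.

{"fn": "apply_moves", "kwargs": {
  "commands": [
    [[0, 0, -2], 0, 0.5],
    [[0, 0, -4], 0, 0.5],
    [[0, 0, -4], 0, 0.5],
    [[0, 0, -4], 0, 0.5],
    [[0, 0, -4], 0, 1],
    [[0, 0, -4], 0, 1],
    [[0, 0, -4], 0, 1],
    [[0, 0, -4], 0, 1],
    [[0, 0, -4], 0, 1],
    [[0, 0, -4], 0, 1]
  ]
}}

```text
clock: 7.53
tool_pos: [0.5606, -0.2154, 0.094]
orientation: [-180.0, -0.0, -87.6]
force: [-0.9, 1.7, 3.4]
opening: 0.0119
gripper_force: 30.0
```

{"fn": "apply_moves", "kwargs": {
  "commands": [
    [[0, 0, 2], 0, 1],
    [[0, 0, 5], 0, 1],
    [[0, 0, 9], 0, 1],
    [[0, 0, 13], 0, 1],
    [[0, 0, 16], 0, 1],
    [[-1, 8, 16], -0.02, 1],
    [[-5.1, 41.4, 16], -0.116, 1],
    [[-5.1, 41.4, 16], -0.116, 1],
    [[-5.1, 41.4, 16], -0.116, 1],
    [[-5.1, 41.4, 16], -0.116, 1],
    [[-5.1, 41.4, 16], -0.116, 1],
    [[-5.1, 41.4, 16], -0.116, 1],
    [[-5.1, 41.4, 16], -0.116, 1],
    [[-5.1, 41.4, 16], -0.116, 1],
    [[-5.1, 41.4, 16], -0.116, 1],
    [[-5.1, 41.4, 16], -0.116, 1],
    [[-5.1, 41.4, 16], -0.116, 1],
    [[-5.1, 41.4, 13], -0.116, 1],
    [[-5.1, 41.4, 10], -0.116, 1],
    [[-5.1, 41.4, 10], -0.116, 1]
  ]
}}

```text
clock: 9.2
tool_pos: [0.5063, 0.196, 0.1882]
orientation: [179.6, -0.3, -94.4]
force: [-2.1, -1.4, -3.3]
opening: 0.0116
gripper_force: 30.0
```

```bash
python3 look.py w5 board_grip,slot,handle_right,claw_right; python3 -c "
from h import *
o=ctrl.get_obs();print(o['opening'],o['force'])
p=ctrl.snapshot('scene')
a=cv2.imread('pics/w5.png')[:260]
cv2.imwrite('pics/w5b.png',np.vstack([a,cv2.resize(p['img'][130:260,240:390,::-1],(512,338))[:,:]]))"
```

```text
9.2 [0.5063 0.196  0.1882] [179.56  -0.28 -94.42] [ 41.8  11.  -20.1  -0.1 -59.4 -46.1]
board_grip [252.3 243.4] 0.81 [0.5094 0.2372 0.092 ]
slot [246.5 201.3] 0.82 [0.5118 0.1979 0.085 ]
slot [27.4 34.3] 0.56 [0.683  0.0394 0.085 ]
handle_right [246.6  61.6] 0.83 [0.5022 0.088  0.13  ]
claw_right [249.1 111.7] 0.67 [0.5031 0.1182 0.078 ]
0.012014856900615163 [-0.04343899  0.01923099 -1.66052915]
```

View pics/w5b.png

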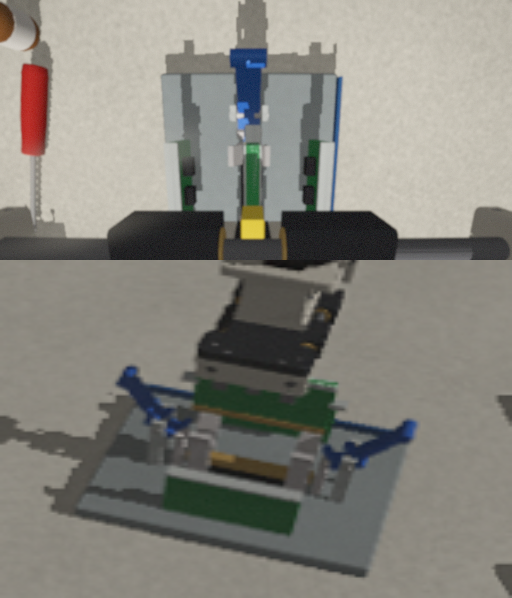

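The board hangs upright over the slot, with the guides near columns 236–265 and the board at about 252. The arm was still settling, so I'll wait and measure again.

{"fn": "apply_moves", "kwargs": {
  "commands": [
    [[0, 0, -0.5], 0, 1],
    [[0, 0, -0.5], 0, 1],
    [[0, 0, -0.5], 0, 1]
  ]
}}

```text
clock: 9.75
tool_pos: [0.5094, 0.1985, 0.1887]
orientation: [-180.0, 0.0, -94.3]
force: [-0.5, -0.3, -2.8]
opening: 0.0122
gripper_force: 30.0
```

```bash
python3 look.py w6 slot,claw_right; python3 -c "
import cv2
cv2.imwrite('pics/w6c.png',cv2.resize(cv2.imread('pics/w6.png')[90:230,180:320],(600,600),interpolation=cv2.INTER_CUBIC))"
```

```text
9.75 [0.5094 0.1985 0.1887] [-1.80e+02  1.00e-02 -9.43e+01] [ 41.8  11.  -20.1  -0.  -58.9 -46.1]
slot [248.9 197. ] 0.88 [0.5132 0.1972 0.085 ]
claw_right [251.6 107.7] 0.54 [0.5047 0.118  0.078 ]
```

View pics/w6c.png

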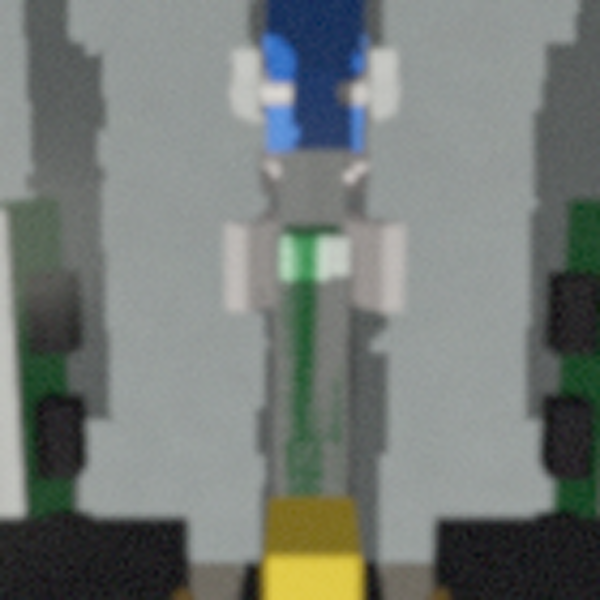

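```bash
python3 - <<'E'
from h import *
p=np.load('pics/w6.npy',allow_pickle=True).item(); k=140/600
c=lambda u,v:(180+u*k-.4,90+v*k-.4)
print(p['cx'],p['cy'])
a=np.radians(-4.25); R=np.array([[np.cos(a),np.sin(a)],[-np.sin(a),np.cos(a)]])
for n,u,v,z in(('guide',315,267,.085),('post',315,85,.085),('grip top L/R far edge',313.5,497,.199),('griptop',312.5,580,.199),('tcp~',0,0,0)):
    w=atz(p,c(u,v),z)[:2] if z else ctrl.get_obs()['tool_pos'][:2]
    print(n,w.round(4),(R@(w-[.5094,.1992])*1e3).round(1))
E
```

```text
252.1367957219952 194.64139882274046
guide [0.5062 0.1561] [  0.  -43.2]
post [0.5036 0.1199] [  0.1 -79.5]
grip top L/R far edge [0.508  0.1718] [  0.6 -27.5]
griptop [0.5089 0.182 ] [  0.7 -17.2]
tcp~ [0.5095 0.1987] [ 0.2 -0.5]
```

{"fn": "apply_moves", "kwargs": {
  "commands": [
    [[0, 0.05, -0.8], 0, 1],
    [[0, 0.05, -1.6], 0, 1],
    [[0, 0.05, -2.2], 0, 1],
    [[0, 0.05, -2.8], 0, 1],
    [[0, 0.05, -3.3], 0, 1],
    [[0, 0.05, -3.8], 0, 1],
    [[0, 0.05, -4.2], 0, 1],
    [[0, 0.05, -4.6], 0, 1],
    [[0, 0.05, -4.6], 0, 1]
  ]
}}

```text
clock: 10.65
tool_pos: [0.5091, 0.1989, 0.1417]
orientation: [179.9, -0.0, -94.3]
force: [0.1, -0.4, -1.9]
opening: 0.0118
gripper_force: 30.0
```

{"fn": "apply_moves", "kwargs": {
  "commands": [
    [[0, 0, -0.3], 0, 1],
    [[0, 0, -0.5], 0, 1],
    [[0, 0, -0.7], 0, 1],
    [[0, 0, -0.8], 0, 1],
    [[0, 0, -0.8], 0, 1]
  ]
}}

```text
clock: 11.07
tool_pos: [0.5094, 0.199, 0.1344]
orientation: [180.0, -0.0, -94.3]
force: [-0.3, -1.4, -1.6]
opening: 0.012
gripper_force: 30.0
```

{"fn": "apply_moves", "kwargs": {
  "commands": [
    [[0, 0, -0.1], 0, 1],
    [[0, 0, -0.2], 0, 1],
    [[0, 0, -0.2], 0, 1]
  ]
}}

```text
clock: 11.32
tool_pos: [0.5094, 0.1991, 0.1325]
orientation: [180.0, -0.0, -94.3]
force: [0.7, -0.7, -1.7]
opening: 0.0118
gripper_force: 30.0
```

{"fn": "apply_moves", "kwargs": {
  "commands": [
    [[0, 0, -0.1], 0, 1],
    [[0, 0, -0.2], 0, 1],
    [[0, 0, -0.2], 0, 1]
  ]
}}

```text
clock: 11.57
tool_pos: [0.5097, 0.1992, 0.1308]
orientation: [-180.0, 0.0, -94.3]
force: [-1.0, -1.3, 1.9]
opening: 0.0119
gripper_force: 30.0
```

Vertical force rose from −1.7 N to +1.9 N at TCP z = 0.131, so the board now rests on the levers. I'll release, rise and check.

{"fn": "apply_moves", "kwargs": {
  "commands": [
    [[0, 0, 0], 0, 0.6],
    [[0, 0, 0], 0, 0.5],
    [[0, 0, 0], 0, 0.5],
    [[0, 0, 0], 0, 0.5],
    [[0, 0, 2], 0, 0.5],
    [[0, 0, 5], 0, 0.5],
    [[0, 0, 8], 0, 0.5],
    [[0, 0, 8], 0, 1],
    [[1.1, 4, 8], 0, 1],
    [[1.1, 8, 8], 0, 1],
    [[1.1, 12, 8], 0, 1],
    [[1.1, 14.5, 8], 0, 1],
    [[1.1, 14.5, 8], 0, 1],
    [[1.1, 14.5, 8], 0, 1]
  ]
}}

```text
clock: 12.73
tool_pos: [0.5201, 0.3454, 0.2097]
orientation: [180.0, -0.0, -94.2]
force: [0.3, 0.1, -0.3]
opening: 0.0038
gripper_force: 0.0
```

```bash
python3 look.py w7 board_grip,slot,handle_left,handle_right; python3 -c "
from h import *
p=ctrl.snapshot('scene')
for t in('board_grip','handle_left','handle_right'):
  for q in ctrl.spot_point(p,t)[:1]: print(t,q, atz(p,q['at'],.129 if t[0]=='b' else .137))
a=cv2.imread('pics/w7.png')[:260]
cv2.imwrite('pics/w7b.png',np.vstack([a,cv2.resize(p['img'][130:260,240:390,::-1],(512,338))[:,:]]))"
```

```text
12.7333 [0.5201 0.3454 0.2097] [ 1.7996e+02 -4.0000e-02 -9.4190e+01] [ 51.5  17.2  -8.8  -0.  -64.1 -55.7]
board_grip [251.   12.8] 0.86 [0.5103 0.1864 0.092 ]
slot [250.4  30.5] 0.76 [0.5117 0.1981 0.085 ]
handle_left [249.8 168.5] 0.91 [0.5205 0.3139 0.13  ]
handle_left {'at': [361.2, 196.4], 'score': 0.55} [0.52025626 0.3212576  0.137     ]
handle_right {'at': [279.8, 174.0], 'score': 0.45} [0.49569457 0.09414724 0.137     ]
```

View pics/w7b.png

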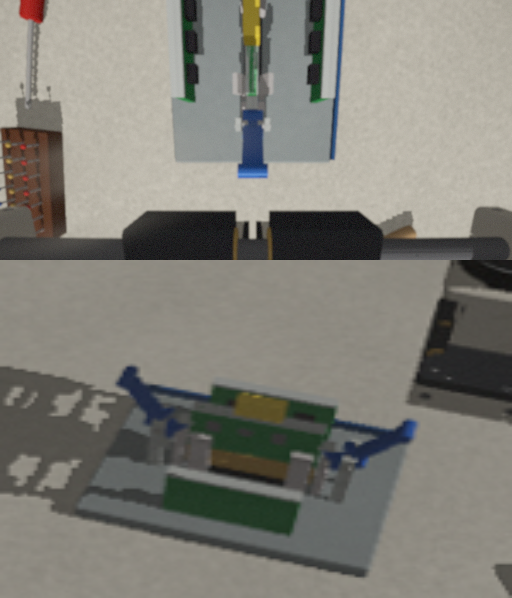

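The board stands level on both open levers, with the yellow grip at (262,405) in the lower panel and the knobs at about (128,375) and (408,428). I'll lower the closed fingers outside the left knob and push inward.

{"fn": "apply_moves", "kwargs": {
  "commands": [
    [[0, 0, -3.5], 0, 1],
    [[0, 0, -7], 0, 1],
    [[0, 0, -7.2], 0, 1],
    [[0, 0, -7.2], 0, 1],
    [[0, -0.4, -7.2], 0, 1],
    [[-0.1, -0.7, -7.2], 0, 1],
    [[-0.1, -1.0, -7.1], 0, 1],
    [[-0.1, -1.3, -7.1], 0, 1],
    [[-0.1, -1.3, -7.1], 0, 1]
  ]
}}

```text
clock: 13.93
tool_pos: [0.5201, 0.3314, 0.1412]
orientation: [-179.9, 0.1, -94.3]
force: [0.3, 1.0, 1.0]
opening: 0.0006
gripper_force: 0.4
```

{"fn": "apply_moves", "kwargs": {
  "commands": [
    [[0, -0.3, 0.2], 0, 1],
    [[0, -0.6, 0.35], 0, 1],
    [[-0.1, -0.9, 0.5], 0, 1],
    [[-0.1, -1.2, 0.65], 0, 1],
    [[-0.1, -1.2, 0.65], 0, 1]
  ]
}}

```text
clock: 14.35
tool_pos: [0.5188, 0.319, 0.1469]
orientation: [-179.9, 0.1, -94.3]
force: [-0.2, 3.4, 2.6]
opening: 0.0003
gripper_force: 1.6
```

{"fn": "apply_moves", "kwargs": {
  "commands": [
    [[0, -0.3, 0.12], 0, 1],
    [[0, -0.6, 0.22], 0, 1],
    [[-0.1, -0.9, 0.3], 0, 1],
    [[-0.1, -1.2, 0.4], 0, 1],
    [[-0.1, -1.2, 0.4], 0, 1]
  ]
}}

```text
clock: 14.77
tool_pos: [0.5171, 0.306, 0.1499]
orientation: [180.0, -0.1, -94.3]
force: [0.7, 0.2, -0.7]
opening: 0.0003
gripper_force: 0.3
```

```bash
python3 look.py w8 handle_left,board_grip; python3 -c "
from h import *
p=ctrl.snapshot('scene')
for t in('handle_left','handle_right','board_grip'):
  for q in ctrl.spot_point(p,t)[:1]: print(t,q, atz(p,q['at'],.142))
cv2.imwrite('pics/w8b.png',cv2.resize(p['img'][130:260,240:390,::-1],(600,520)))"
```

```text
14.7667 [0.5171 0.306  0.1499] [ 1.7995e+02 -6.0000e-02 -9.4330e+01] [ 49.2  18.  -16.1  -0.  -56.  -53.6]
handle_left [250.7 212.1] 0.88 [0.5178 0.2923 0.13  ]
board_grip [250.1  57.8] 0.71 [0.5111 0.1961 0.092 ]
handle_right {'at': [276.7, 177.1], 'score': 0.7} [0.51448968 0.08961949 0.142     ]
board_grip {'at': [314.9, 191.2], 'score': 0.78} [0.53877562 0.19939085 0.142     ]
```

View pics/w8b.png

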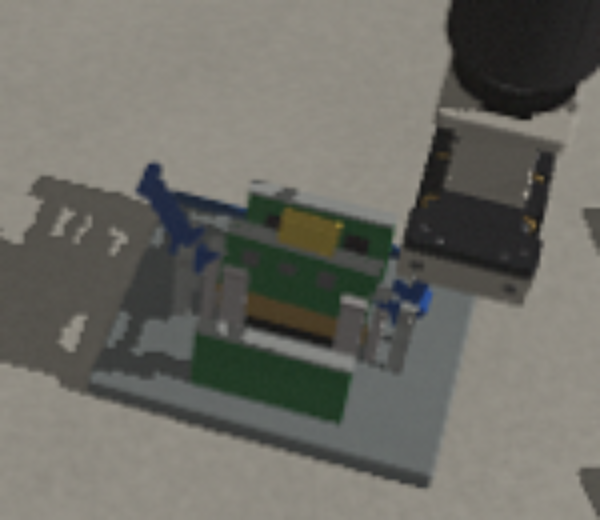

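The left knob has come in under the fingers and the board still looks nearly level. I'll push on to about 0.5, then switch to the right lever.

{"fn": "apply_moves", "kwargs": {
  "commands": [
    [[0, -0.25, 0.05], 0, 1],
    [[0, -0.5, 0.1], 0, 1],
    [[0, -0.75, 0.1], 0, 1],
    [[0, -0.75, 0.1], 0, 1]
  ]
}}

```text
clock: 15.45
tool_pos: [0.5173, 0.2994, 0.1512]
orientation: [180.0, 0.0, -94.3]
force: [-0.9, 1.0, 0.2]
opening: 0.0004
gripper_force: 0.6
```

{"fn": "apply_moves", "kwargs": {
  "commands": [
    [[0, 1, 0], 0, 1],
    [[0, 1.2, 3], 0, 1],
    [[0, 0.5, 5.5], 0, 1],
    [[-1.8, -3.5, 5.5], 0, 1],
    [[-1.8, -24.5, 5.5], 0, 1],
    [[-1.8, -24.5, 5.5], 0, 1],
    [[-1.8, -24.5, 5.5], 0, 1],
    [[-1.8, -24.5, 5.5], 0, 1],
    [[-1.8, -24.5, 5.5], 0, 1],
    [[-1.8, -24.5, 5.5], 0, 1],
    [[-1.8, -24.5, 5.5], 0, 1],
    [[-1.8, -24.5, 2], 0, 1],
    [[-1.8, -24.5, -1.2], 0, 1],
    [[-1.8, -24.5, -1.2], 0, 1],
    [[-1.8, -24.1, -1.2], 0, 1],
    [[-1.8, -23.7, -1.2], 0, 1],
    [[-1.8, -23.4, -1.1], 0, 1],
    [[-1.8, -23.2, -1.1], 0, 1],
    [[-1.8, -23.2, -1.1], 0, 1]
  ]
}}

```text
clock: 17.03
tool_pos: [0.5003, 0.0687, 0.1415]
orientation: [-179.9, 0.1, -94.2]
force: [-0.3, -0.0, 1.0]
opening: 0.0006
gripper_force: 0.0
```

{"fn": "apply_moves", "kwargs": {
  "commands": [
    [[0, 0.3, 0.2], 0, 1],
    [[0, 0.6, 0.35], 0, 1],
    [[0.1, 0.9, 0.5], 0, 1],
    [[0.1, 1.2, 0.65], 0, 1],
    [[0.1, 1.5, 0.75], 0, 1],
    [[0.1, 1.5, 0.75], 0, 1]
  ]
}}

```text
clock: 17.53
tool_pos: [0.5007, 0.0831, 0.1479]
orientation: [-180.0, 0.0, -94.3]
force: [-0.6, -1.2, 1.3]
opening: 0.0004
gripper_force: 0.9
```

{"fn": "apply_moves", "kwargs": {
  "commands": [
    [[0, 0.3, 0.1], 0, 1],
    [[0, 0.6, 0.2], 0, 1],
    [[0.1, 0.9, 0.25], 0, 1],
    [[0.1, 1.2, 0.3], 0, 1],
    [[0.1, 1.5, 0.35], 0, 1],
    [[0.1, 1.5, 0.35], 0, 1]
  ]
}}

```text
clock: 18.03
tool_pos: [0.5017, 0.0984, 0.1511]
orientation: [-180.0, 0.0, -94.3]
force: [-0.1, 0.2, -0.3]
opening: 0.0004
gripper_force: 0.1
```

```bash
cat > st.py <<'E'
from h import *
p=ctrl.snapshot('scene'); w=ctrl.snapshot('wrist')
a=np.radians(-4.25); R=np.array([[np.cos(a),np.sin(a)],[-np.sin(a),np.cos(a)]])
L=lambda v:(R@(v[:2]-[.5094,.1992])*1e3).round(1)
o=ctrl.get_obs(); print(o['clock'],'tcp',L(o['tool_pos']),o['tool_pos'][2].round(4),o['force'].round(1))
for n,q in(('scene',p),('wrist',w)):
  for t,z in(('handle_left',.142),('handle_right',.142),('board_grip',.127),('claw_left',.078),('claw_right',.078)):
    for r in ctrl.spot_point(q,t)[:1]: print(n,t,round(r['score'],2),L(atz(q,r['at'],z)))
E
python3 st.py
```

```text
18.1333 tcp [  -0.5 -101.3] 0.1508 [ 0.2 -0.6  0.1]
scene handle_left 0.63 [93.5 17. ]
scene handle_right 0.36 [  1.6 -71.3]
scene board_grip 0.77 [-0.2  4.9]
```

{"fn": "apply_moves", "kwargs": {
  "commands": [
    [[0, 0.15, 0], 0, 1],
    [[0, 0.3, 0], 0, 1],
    [[0, 0.4, 0], 0, 1]
  ]
}}

```text
clock: 18.88
tool_pos: [0.5016, 0.1015, 0.1513]
orientation: [-180.0, -0.0, -94.3]
force: [-0.1, -2.2, 2.2]
opening: 0.0008
gripper_force: 1.3
```

{"fn": "apply_moves", "kwargs": {
  "commands": [
    [[0, 0.15, 0], 0, 1],
    [[0, 0.3, 0], 0, 1],
    [[0, 0.4, 0], 0, 1]
  ]
}}

```text
clock: 19.13
tool_pos: [0.5016, 0.1058, 0.1512]
orientation: [-180.0, 0.0, -94.3]
force: [0.6, -2.4, 1.2]
opening: 0.0003
gripper_force: 1.2
```

{"fn": "apply_moves", "kwargs": {
  "commands": [
    [[0, -1, 0], 0, 1],
    [[0, -1.2, 3], 0, 1],
    [[0, -0.5, 5.5], 0, 1],
    [[1.7, 3.5, 5.5], 0, 1],
    [[1.7, 21, 5.5], 0, 1],
    [[1.7, 21, 5.5], 0, 1],
    [[1.7, 21, 5.5], 0, 1],
    [[1.7, 21, 5.5], 0, 1],
    [[1.7, 21, 5.5], 0, 1],
    [[1.7, 21, 5.5], 0, 1],
    [[1.7, 21, 2], 0, 1],
    [[1.7, 21, 0], 0, 1],
    [[1.7, 21, 0], 0, 1],
    [[1.7, 20.4, 0], 0, 1],
    [[1.7, 19.8, 0], 0, 1],
    [[1.7, 19.4, 0], 0, 1]
  ]
}}

```text
clock: 20.47
tool_pos: [0.5192, 0.299, 0.1528]
orientation: [-179.9, 0.1, -94.3]
force: [-0.1, 3.7, -0.7]
opening: 0.0008
gripper_force: 1.7
```

{"fn": "apply_moves", "kwargs": {
  "commands": [
    [[0, -0.15, 0], 0, 1],
    [[0, -0.3, 0], 0, 1],
    [[0, -0.4, 0], 0, 1]
  ]
}}

```text
clock: 20.72
tool_pos: [0.5192, 0.2961, 0.1525]
orientation: [-179.9, 0.1, -94.3]
force: [0.9, 1.8, 2.2]
opening: 0.0003
gripper_force: 1.3
```

{"fn": "apply_moves", "kwargs": {
  "commands": [
    [[0, -0.15, 0], 0, 1],
    [[0, -0.3, 0], 0, 1],
    [[0, -0.4, 0], 0, 1]
  ]
}}

```text
clock: 20.97
tool_pos: [0.5187, 0.2917, 0.1513]
orientation: [-180.0, 0.0, -94.3]
force: [0.8, 2.8, 1.6]
opening: 0.0004
gripper_force: 1.2
```

{"fn": "apply_moves", "kwargs": {
  "commands": [
    [[0, -0.15, 0], 0, 1],
    [[0, -0.3, 0], 0, 1]
  ]
}}

```text
clock: 21.13
tool_pos: [0.5184, 0.2885, 0.151]
orientation: [180.0, -0.0, -94.3]
force: [1.0, 1.8, 3.1]
opening: 0.0007
gripper_force: 1.2
```

{"fn": "apply_moves", "kwargs": {
  "commands": [
    [[0, -0.15, 0], 0, 1],
    [[0, -0.3, 0], 0, 1],
    [[0, -0.3, 0], 0, 1]
  ]
}}

```text
clock: 21.38
tool_pos: [0.5182, 0.2851, 0.1508]
orientation: [180.0, -0.0, -94.3]
force: [-0.6, 1.1, 1.0]
opening: 0.0005
gripper_force: 0.6
```

{"fn": "apply_moves", "kwargs": {
  "commands": [
    [[0, 1, 0], 0, 1],
    [[0, 1.2, 3], 0, 1],
    [[0, 0.5, 5.5], 0, 1],
    [[-1.7, -3.5, 5.5], 0, 1],
    [[-1.7, -19.6, 5.5], 0, 1],
    [[-1.7, -19.6, 5.5], 0, 1],
    [[-1.7, -19.6, 5.5], 0, 1],
    [[-1.7, -19.6, 5.5], 0, 1],
    [[-1.7, -19.6, 5.5], 0, 1],
    [[-1.7, -19.6, 5.5], 0, 1],
    [[-1.7, -19.6, 2], 0, 1],
    [[-1.7, -19.6, 0], 0, 1],
    [[-1.7, -19.6, 0], 0, 1],
    [[-1.7, -19, 0], 0, 1],
    [[-1.7, -18.5, 0], 0, 1],
    [[-1.7, -18.1, 0], 0, 1]
  ]
}}

```text
clock: 22.72
tool_pos: [0.5025, 0.1062, 0.1525]
orientation: [-179.9, 0.0, -94.2]
force: [1.4, -2.7, 0.8]
opening: 0.0003
gripper_force: 1.2
```

{"fn": "apply_moves", "kwargs": {
  "commands": [
    [[0, 0.15, 0], 0, 1],
    [[0, 0.3, 0], 0, 1],
    [[0, 0.4, 0], 0, 1]
  ]
}}

```text
clock: 22.97
tool_pos: [0.5018, 0.1089, 0.1519]
orientation: [-179.9, 0.0, -94.3]
force: [1.1, -1.9, 1.3]
opening: 0.0007
gripper_force: 1.1
```

{"fn": "apply_moves", "kwargs": {
  "commands": [
    [[0, 0.15, 0], 0, 1],
    [[0, 0.3, -0.05], 0, 1],
    [[0, 0.4, -0.05], 0, 1]
  ]
}}

```text
clock: 23.22
tool_pos: [0.5014, 0.1126, 0.1506]
orientation: [180.0, -0.0, -94.3]
force: [1.6, -2.5, 1.6]
opening: 0.0005
gripper_force: 1.1
```

{"fn": "apply_moves", "kwargs": {
  "commands": [
    [[0, 0.15, 0], 0, 1],
    [[0, 0.3, -0.05], 0, 1],
    [[0, 0.4, -0.05], 0, 1]
  ]
}}

```text
clock: 23.47
tool_pos: [0.5014, 0.1164, 0.15]
orientation: [180.0, -0.0, -94.3]
force: [0.3, -4.5, 0.8]
opening: 0.0002
gripper_force: 2.3
```

{"fn": "apply_moves", "kwargs": {
  "commands": [
    [[0, 0.15, 0], 0, 1],
    [[0, 0.3, -0.1], 0, 1],
    [[0, 0.4, -0.1], 0, 1]
  ]
}}

```text
clock: 23.72
tool_pos: [0.5013, 0.1195, 0.1492]
orientation: [180.0, -0.1, -94.3]
force: [2.0, -10.1, 2.2]
opening: 0.0006
gripper_force: 5.2
```

The right lever has come up firm at about 0.21 (10 N). I'll back off and bring the left one to match.

{"fn": "apply_moves", "kwargs": {
  "commands": [
    [[0, -1, 0], 0, 1],
    [[0, -1.2, 3], 0, 1],
    [[0, -0.5, 5.5], 0, 1],
    [[1.7, 3.5, 5.5], 0, 1],
    [[1.7, 17.9, 5.5], 0, 1],
    [[1.7, 17.9, 5.5], 0, 1],
    [[1.7, 17.9, 5.5], 0, 1],
    [[1.7, 17.9, 5.5], 0, 1],
    [[1.7, 17.9, 5.5], 0, 1],
    [[1.7, 17.9, 2], 0, 1],
    [[1.7, 17.9, 0.1], 0, 1],
    [[1.7, 17.9, 0.1], 0, 1],
    [[1.7, 17.3, 0.1], 0, 1],
    [[1.7, 16.9, 0.1], 0, 1],
    [[1.7, 16.6, 0.1], 0, 1]
  ]
}}

```text
clock: 24.97
tool_pos: [0.5192, 0.2862, 0.1518]
orientation: [-179.9, 0.1, -94.3]
force: [-0.1, -0.0, -0.2]
opening: 0.0003
gripper_force: 0.0
```

{"fn": "apply_moves", "kwargs": {
  "commands": [
    [[0, -0.15, 0], 0, 1],
    [[0, -0.3, -0.05], 0, 1],
    [[0, -0.4, -0.05], 0, 1]
  ]
}}

```text
clock: 25.22
tool_pos: [0.5192, 0.2831, 0.1508]
orientation: [-179.9, 0.1, -94.3]
force: [0.4, 3.0, 1.8]
opening: 0.0005
gripper_force: 1.1
```

{"fn": "apply_moves", "kwargs": {
  "commands": [
    [[0, -0.15, 0], 0, 1],
    [[0, -0.3, -0.05], 0, 1],
    [[0, -0.3, -0.05], 0, 1]
  ]
}}

```text
clock: 25.47
tool_pos: [0.5191, 0.2804, 0.1498]
orientation: [-179.9, 0.1, -94.3]
force: [1.3, 5.4, 4.1]
opening: 0.0008
gripper_force: 2.2
```

{"fn": "apply_moves", "kwargs": {
  "commands": [
    [[0, -0.1, -0.05], 0, 1],
    [[0, -0.15, -0.05], 0, 1]
  ]
}}

```text
clock: 25.63
tool_pos: [0.5192, 0.2795, 0.1492]
orientation: [-179.9, 0.1, -94.3]
force: [-0.5, 7.1, 2.8]
opening: 0.0006
gripper_force: 3.7
```

{"fn": "apply_moves", "kwargs": {
  "commands": [
    [[0, 0, 0], 0, 1]
  ]
}}

```text
clock: 25.72
tool_pos: [0.5191, 0.2795, 0.1492]
orientation: [-179.9, 0.1, -94.3]
force: [-0.4, 6.4, 4.0]
opening: 0.0007
gripper_force: 3.2
```

{"fn": "apply_moves", "kwargs": {
  "commands": [
    [[0, -0.05, 0], 0, 1],
    [[0, -0.08, 0], 0, 1]
  ]
}}

```text
clock: 25.88
tool_pos: [0.5192, 0.2791, 0.1492]
orientation: [-179.9, 0.2, -94.3]
force: [-0.0, 8.5, 4.2]
opening: 0.0003
gripper_force: 4.2
```

{"fn": "apply_moves", "kwargs": {
  "commands": [
    [[0, 0, 0], 0, 1]
  ]
}}

```text
clock: 25.97
tool_pos: [0.5192, 0.2791, 0.1492]
orientation: [-179.9, 0.2, -94.3]
force: [-0.5, 8.5, 3.9]
opening: 0.0005
gripper_force: 3.9
```

Left is firm at about 9 N. I'll return to the right lever to confirm its clamp now that the board is level.

{"fn": "apply_moves", "kwargs": {
  "commands": [
    [[0, 1, 0], 0, 1],
    [[0, 1.2, 3], 0, 1],
    [[0, 0.5, 5.5], 0, 1],
    [[-1.7, -3.5, 5.5], 0, 1],
    [[-1.7, -17.2, 5.5], 0, 1],
    [[-1.7, -17.2, 5.5], 0, 1],
    [[-1.7, -17.2, 5.5], 0, 1],
    [[-1.7, -17.2, 5.5], 0, 1],
    [[-1.7, -17.2, 5.5], 0, 1],
    [[-1.7, -17.2, 2], 0, 1],
    [[-1.7, -17.2, 0], 0, 1],
    [[-1.7, -17.2, 0], 0, 1],
    [[-1.7, -16.6, 0], 0, 1],
    [[-1.7, -16.2, 0], 0, 1],
    [[-1.7, -16.0, 0], 0, 1]
  ]
}}

```text
clock: 27.22
tool_pos: [0.5018, 0.1178, 0.1495]
orientation: [-180.0, -0.1, -94.2]
force: [3.8, -7.1, -3.7]
opening: 0.0006
gripper_force: 3.7
```

{"fn": "apply_moves", "kwargs": {
  "commands": [
    [[0, 0.1, 0], 0, 1],
    [[0, 0.2, 0], 0, 1],
    [[0, 0.2, 0], 0, 1]
  ]
}}

```text
clock: 27.47
tool_pos: [0.5018, 0.1187, 0.1494]
orientation: [-180.0, -0.1, -94.3]
force: [3.7, -7.9, -3.9]
opening: 0.0005
gripper_force: 3.7
```

{"fn": "apply_moves", "kwargs": {
  "commands": [
    [[0, 0.03, -0.1], 0, 1],
    [[0, 0.06, -0.15], 0, 1],
    [[0, 0.06, -0.15], 0, 1]
  ]
}}

```text
clock: 27.72
tool_pos: [0.5021, 0.1191, 0.149]
orientation: [-179.9, -0.1, -94.2]
force: [0.9, -9.0, 5.1]
opening: 0.0002
gripper_force: 4.4
```

{"fn": "apply_moves", "kwargs": {
  "commands": [
    [[0, -1, 0], 0, 1],
    [[0, -1.2, 3], 0, 1],
    [[0, -0.5, 5.5], 0, 1],
    [[1.7, 3.5, 5.5], 0, 1],
    [[1.7, 17.4, 5.5], 0, 1],
    [[1.7, 17.4, 5.5], 0, 1],
    [[1.7, 17.4, 5.5], 0, 1],
    [[1.7, 17.4, 5.5], 0, 1],
    [[1.7, 17.4, 5.5], 0, 1],
    [[1.7, 17.4, 2], 0, 1],
    [[1.7, 17.4, 0.2], 0, 1],
    [[1.7, 17.4, 0.2], 0, 1],
    [[1.7, 16.7, 0.2], 0, 1],
    [[1.7, 16.3, 0.2], 0, 1],
    [[1.7, 16.1, 0.1], 0, 1],
    [[1.7, 15.9, 0], 0, 1]
  ]
}}

```text
clock: 29.05
tool_pos: [0.5199, 0.28, 0.1494]
orientation: [-179.8, 0.3, -94.3]
force: [-0.9, 5.0, 4.5]
opening: 0.0002
gripper_force: 2.9
```

{"fn": "apply_moves", "kwargs": {
  "commands": [
    [[0, -0.08, -0.05], 0, 1],
    [[0, -0.1, -0.1], 0, 1]
  ]
}}

```text
clock: 29.22
tool_pos: [0.5201, 0.2796, 0.1484]
orientation: [-179.8, 0.3, -94.3]
force: [-0.2, 6.3, 4.4]
opening: 0.0004
gripper_force: 2.8
```

{"fn": "apply_moves", "kwargs": {
  "commands": [
    [[0, -0.07, 0], 0, 1],
    [[0, -0.1, 0], 0, 1],
    [[0, -0.1, 0], 0, 1]
  ]
}}

```text
clock: 29.47
tool_pos: [0.5201, 0.2792, 0.1482]
orientation: [-179.8, 0.3, -94.3]
force: [-0.1, 7.4, 4.7]
opening: 0.0008
gripper_force: 3.4
```

{"fn": "apply_moves", "kwargs": {
  "commands": [
    [[0, -0.05, 0], 0, 1],
    [[0, -0.05, 0], 0, 1],
    [[0, 0.6, 0], 0, 1],
    [[0, 1.2, 0.5], 0, 1],
    [[0, 1.5, 4], 0, 1],
    [[0, 1.5, 8], 0, 1],
    [[0, -3, 12], 0, 1],
    [[0, -5, 14], 0, 1],
    [[0, -5, 14], 0, 1],
    [[0, -5, 14], 0, 1],
    [[0, -5, 14], 0, 1]
  ]
}}

```text
clock: 30.38
tool_pos: [0.5182, 0.2266, 0.2862]
orientation: [180.0, 0.0, -94.4]
force: [0.6, 0.3, -0.8]
opening: 0.0002
gripper_force: 0.0
```

```bash
cat > fin.py <<'E'
from h import *
a=np.radians(-4.25); R=np.array([[np.cos(a),np.sin(a)],[-np.sin(a),np.cos(a)]])
L=lambda v:(R@(v[:2]-[.5094,.1992])*1e3).round(1)
p=ctrl.snapshot('scene'); w=ctrl.snapshot('wrist'); s=ctrl.snapshot('side'); P={'scene':p,'wrist':w,'side':s}
for t,z in(('handle_left',.142),('handle_right',.142),('board_grip',.12)):
  rs=[]
  for n,q in P.items():
    for r in ctrl.spot_point(q,t)[:1]: rs.append(ray(q,r['at'])); print(n,t,round(r['score'],2),np.round(r['at']),L(atz(q,r['at'],z)))
  if len(rs)>1: x,e=tri(rs); print('tri',L(x),x[2].round(4),e)
save(p,'f_scene');save(w,'f_wrist'); np.save('pics/f_wrist',w,allow_pickle=True)
m=cv2.inRange(cv2.cvtColor(p['img'],cv2.COLOR_RGB2HSV),(20,130,90),(35,255,255)); m[:150]=0;m[225:]=0;m[:,:280]=0;m[:,345:]=0
print('yellow scene rect',cv2.minAreaRect(np.argwhere(m)[:,::-1].astype(np.float32)) if m.any() else None)
# predicted grip outline slope from a level board
for z in(.117,.121,.125,.129): print(z,[proj(p,np.r_[R.T@np.array([6,y])/1e3+[.5094,.1992],z]).round(1).tolist() for y in(-20,0,20)])
ys=np.argwhere(m); print('centroid',ys.mean(0)[::-1])
E
python3 fin.py
```

```text
scene handle_left 0.61 [340. 191.] [ 4.5 66.1]
wrist handle_left 0.41 [256. 222.] [ 2.9 66.1]
tri [ 3.  66.3] 0.1406 [np.float64(0.3), np.float64(0.3)]
scene handle_right 0.63 [296. 177.] [ -3.  -59.6]
wrist handle_right 0.94 [261.  96.] [ -1.2 -65.2]
side handle_right 0.42 [233. 166.] [  1.  -72.8]
tri [ -1.4 -63.9] 0.1384 [np.float64(5.5), np.float64(1.6), np.float64(4.5)]
scene board_grip 0.88 [314. 186.] [-9.  -6.7]
wrist board_grip 0.9 [258. 157.] [ 0.2 -2.5]
side board_grip 0.59 [229. 159.] [ -4.  -10.9]
tri [-3.1 -5.7] 0.1206 [np.float64(3.9), np.float64(4.6), np.float64(3.9)]
yellow scene rect ((315.7882385253906, 187.9529571533203), (15.402064323425293, 8.460289001464844), 12.528807640075684)
0.117 [[308.0, 189.4], [315.1, 191.2], [322.3, 193.0]]
0.121 [[308.2, 188.4], [315.3, 190.2], [322.4, 192.0]]
0.125 [[308.3, 187.4], [315.4, 189.2], [322.6, 191.0]]
0.129 [[308.5, 186.4], [315.6, 188.2], [322.8, 190.0]]
centroid [315.82474227 187.18556701]
```

```bash
python3 -c "
from plant import ctrl
print(ctrl.close_job())"
```

```text
the job is handed in; nothing more can be done
None
```

I fitted the yellow-gripped board and handed the job in at about 30 s; no verdict came back. The board measures level at a grip height of about 0.121 m, both levers came up firm at about 0.21 rad with roughly 9–10 N (highest reading about 10.6 N), I did not touch the red-gripped board, and the arm is clear.

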